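# Complete the gauge kit, skip the duplicate

## Task

A gauge kit has one bearing ring, one V-block and one plug gauge, in that order from the robot's left to its right in the compartments of a grey tray. Two of the three are already in the tray nearer to the robot: take the missing one from the loose ring and V-block on the bench at the robot's right and set it down upright in its empty compartment, without dropping it. Leave the other loose part, a duplicate, where it lies; the farther tray is not part of this job.

Things in the scene. Friction and masses are not known exactly. Their poses are not given: they have to be found in the camera images.
- tray_a: fixed grey tray 145 (x) x 290 (y) x 24 mm high, floor 4 mm, walls 5 mm. Origin: centre of underside, z up. Three compartments 135 (x) x 90 (y) mm, centres on its y axis: ring +95 mm, V-block 0, plug gauge -95 mm. +y is to the robot's left. A ring and a plug gauge are fast in it already; V-block compartment empty. Near (x about 0.44 m) or far (x about 0.63 m).
- tray_b: fixed grey tray 145 (x) x 290 (y) x 24 mm high, floor 4 mm, walls 5 mm. Origin: centre of underside, z up. Three compartments 135 (x) x 90 (y) mm, centres on its y axis: ring +95 mm, V-block 0, plug gauge -95 mm. +y is to the robot's left. A V-block and a plug gauge are fast in it already; ring compartment empty. Near (x about 0.44 m) or far (x about 0.63 m).
- ring: loose ground-steel bearing ring lying flat on the bench, 60 mm outside diameter, about 24 mm high, 0.2 kg or so. Origin: centre of its underside; z is its axis, up. Grip across the outside. Fixed obstacles: 0.3 m tall posts at about (0.59, 0.04) and (0.14, -0.03) m, a 0.2 m stand at (0.63, -0.07), a 0.3 m stand at (0.18, 0.32): travel over x about 0.37.
- vee_block: loose steel V-block standing on the bench with its V groove upward, 40 mm (x) by 48 mm (y) by 34 mm (z), about 0.4 kg. Origin: centre of its underside; z up. The groove runs along x; the plain flat sides to grip are the two facing +y and -y, 48 mm apart.
Not all that is in view belongs to the job. Of the things that look like the ring, take the one that is farthest to the robot's left at the start.

How it is judged:
By the outcome, as a careful person would: the job done as asked, in the order asked, and still so for the second after the job is handed in, with the robot touching nothing.
It also fails if it takes over 35 s, if anything falls off the work surface, if the arm or the gripper's body presses on something with over 40 N, if the wrist force passes 120 N, or if a joint passes its speed limit or range.

## Robot

A 7-joint arm with a two-finger parallel gripper is mounted at the origin on the work surface; the furniture and walls round the work are solid. World frame = base frame: x ahead of the robot, y to its left, z up, the work surface at z = 0. Lengths are in m, angles in degrees, forces in N, time in s.
With the tool pointing down it reaches from about 0.425 to 0.825 m from the base axis. Payload 3.6 kg.
Tool frame: the origin (TCP) lies midway between the tips of the shut fingers; the grasp point (between the pads) lies 19 mm behind it (manip.grip_point_offset is the z of the grasp point in the tool frame, in m); z points along the fingers, y is the direction in which the jaws open and shut (so a half turn about z gives the same grasp; the last joint's range is limited). The gripper opens to 85 mm and grips with 20 to 120 N. Pads are 22 mm wide; open, the fingers measure 114 mm over their backs; the gripper's body (76 mm by 85 mm) begins 54 mm behind the grasp point. The pads swing forward as they close: fully open they stand 13 mm farther back than shut.
Start: joints at [69.471, 35.231, -0.722, 81.555, 0.464, 63.22, -2.315], TCP at [0.212, -0.615, 0.231] pointing down, gripper open.
Joint ranges: [-178.69, 178.69], [-17.37, 117.87], [-77.05, 75.6], [15.02, 138.74], [-78.02, 258.01], [0.78, 113.62], [-162.83, 162.83]. Speed limits (degrees/s): [159.86, 159.86, 180, 180, 180, 180, 180].

## Interface

Orientations are given as a 3x3 rotation matrix whose columns are the frame's x, y, z axes.
In Python, from workcell import telemetry, grab_frame, camera_params, order, masks_of, mark_of, manip gives the robot as it stands.
- The arm moves only by the tool drive_tool, never from a script. Its argument "steps" is a list of rows, each a list of 3 entries, a list of its own where there are three numbers: the finger opening in mm, from 0 to 85.4, then the shift along the tool's x, y, z in mm, then the turn about the tool's z in degrees. A call has 1 to 20 rows; each row shifts and turns the commanded pose from where the row before left it, along the tool's axes as they then stand; what a row does not reach is not made up. A row lasts 1/8 s, in which the tool goes at most 62.5 mm and 10.7 degrees, less where a joint would pass 70% of its speed; a pose out of reach is approached as far as the arm can. A call is refused whole if a number of a shift passes 62.5 or a number of a turn 10.7, either way. A call with a gripper value outside its range is refused whole. The fingers move at their own pace and stop on an object; the grip force is fixed at half the most. Time passes only in rows, so rows that do not move let the fingers close. It gives the time, the measured TCP pose, the force and the opening at its end, in the units of the state.
- telemetry.state(): the state, without advancing time (a new reading comes with each control period).
- grab_frame(name): name is "scene" or "top" or "wrist"; returns the picture (480x640x3 uint8, red, green, blue); there is no depth.
- camera_params(name): a dict with "intrinsics" (3x3 intrinsics, pixels), "D" ([k1, k2, p1, p2, k3] as OpenCV has them; the pictures are not rectified), "extrinsics" (4x4, takes a point from camera to world coordinates). Camera axes: x right, y down, z forward; pixel columns grow to the right and rows downward; lengths in m; the calibration is good to about 2 mm. A picture is of the moment at which its call begins: read the wrist's pose just before it. camera_params takes no time and is no camera call; for the wrist camera it gives the pose at the moment of the call.
- order.close_job(): hands the job in, once; it reports no verdict.
Trained networks look in the newest picture that a camera, given by its name, has taken for a name from the list of things; names that differ only in an ending like _2 or _b are one class to them, and where a whole thing is asked for, a point or a joint stands for the part that bears it (a point fixed in the world has none). Each returns a list of dicts, best first, with "p" (0 to 1); they miss things now and then, are a little off and sometimes report something else, mostly with a low value. They report only what shows in the picture. A call takes as long as a camera call. They do not tell look-alikes from the thing itself.
- masks_of(camera, query): "pixels" (480x640 bool, what is visible of it) and "position" ([column, row] in pixels, amid what is visible of it).
- mark_of(camera, query): "position" ([column, row] in pixels: a listed point, or the origin of a listed thing).
The state is a dict: "t": time; "joint_positions": joint angles; "qvel": joint speeds; "joint_torque": joint torques, N m; "eef_pos": TCP position; "orientation": TCP orientation; "force": force on the tool from outside, world axes, zero at the start; "torque": the same for the moment, N m; "opening": opening from 0.0 (shut) to 1.0 (fully open).
Only numpy, scipy, OpenCV 4.12 (cv2) and the standard library are available. Lean on these libraries where they do the work, as an engineer would, in place of code of your own. Each camera call takes 0.05 s, during which the arm holds its last target. There are 200 camera calls.

## Working session

There is one attempt and no reset: what is moved stays moved. The work goes in short steps, Python scripts to look and compute and a tool call to move; the robot and the scene stay as the last step left them, time stands still between calls to the robot, and variables do not carry over. Pictures are saved under pics/ and viewed, about 8 in all and at most 12, crops included, and the job is handed in when it is done.

Besides the shell and the picture viewer there is one more tool, called after "Call:" as a command line: name --argument value ..., lists and objects as JSON in quotes. drive_tool: Moves the arm, as the interface text tells. Its arguments: {"type":"object","properties":{"steps":{"type":"array"}},"required":["steps"]}

```bash
mkdir -p pics; ls; cat > h.py <<'E'
import numpy as np, cv2
from workcell import telemetry, grab_frame, camera_params, order, masks_of, mark_of, manip
def world(cam,px,z,P=None):
    P=P or camera_params(cam); K=np.array(P["intrinsics"],float);D=np.array(P["D"],float);T=np.array(P["extrinsics"])
    u=cv2.undistortPoints(np.array([[px]],float),K,D)[0,0]
    d=T[:3,:3]@np.array([u[0],u[1],1]);o=T[:3,3]
    return o+d*(z-o[2])/d[2]
E
python3 - <<'E'
from h import *
s=telemetry.state();print(s['t'],s['eef_pos'],s['orientation'],s['force'],s['opening'],manip.grip_point_offset)
for c in("top","scene"):
    f=grab_frame(c);cv2.imwrite(f"pics/{c}0.png",f[:,:,::-1])
    for q in("tray_a","tray_b","ring","vee_block"):
        for m in mark_of(c,q): print(c,q,round(m['p'],2),np.round(m['position']),world(c,m['position'],0).round(3))
E
```

```text
pics
0.0 [ 0.21151763 -0.61380383  0.23014247] [[ 9.45421940e-01  3.25847502e-01 -8.72485384e-04]
 [ 3.25848669e-01 -9.45418798e-01  2.43736617e-03]
 [-3.06544058e-05 -2.58863765e-03 -9.99996649e-01]] [-0.25632791  0.03444221  0.56838858] 0.9967323363571678 -0.0187
top tray_a 0.94 [214. 269.] [0.46  0.184 0.   ]
top tray_a 0.74 [190. 187.] [0.631 0.242 0.   ]
top tray_b 0.94 [214. 269.] [0.46  0.184 0.   ]
top tray_b 0.74 [190. 187.] [0.631 0.242 0.   ]
top ring 0.84 [361. 273.] [ 0.458 -0.113  0.   ]
top ring 0.78 [405. 239.] [ 0.529 -0.203  0.   ]
top vee_block 0.89 [451. 273.] [ 0.462 -0.296  0.   ]
scene tray_a 0.66 [161. 283.] [0.633 0.238 0.   ]
scene tray_b 0.66 [161. 283.] [0.633 0.238 0.   ]
scene ring 0.97 [396. 232.] [ 0.529 -0.209  0.   ]
scene ring 0.85 [380. 264.] [ 0.459 -0.105  0.   ]
scene vee_block 0.81 [448. 231.] [ 0.47  -0.296  0.   ]
```

View pics/top0.png

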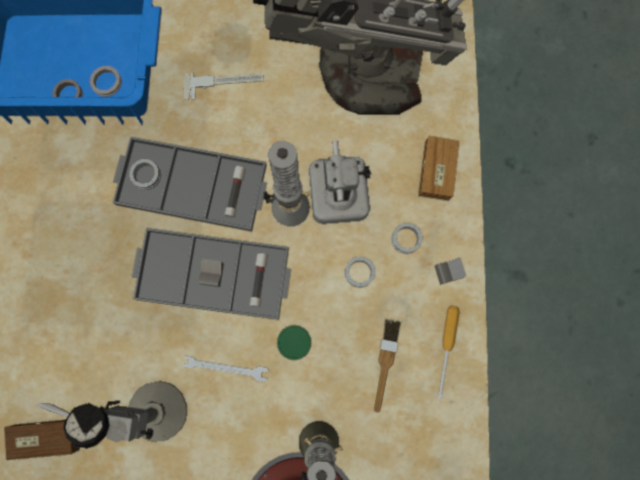

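View pics/scene0.png

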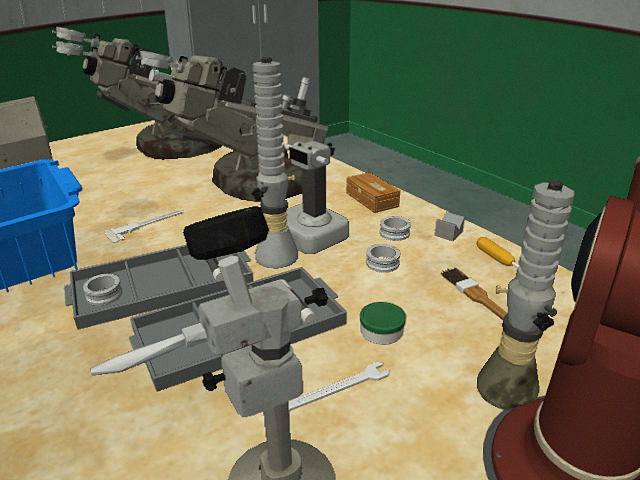

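Near tray (centre about pixel 214,272) holds a V-block and a plug gauge, and its left compartment (about 167,265) is empty. So it is tray_b and the ring is missing. The loose rings are at (361,272) and (407,238); the farther-left one is the first.

```bash
python3 - <<'E'
from h import *
grab_frame("top")
ms=masks_of("top","tray_b")
for m in ms[:2]:
    c=max(cv2.findContours(m['pixels'].astype(np.uint8),0,2)[0],key=cv2.contourArea)
    w=np.array([world("top",p[0].astype(float),.024)[:2] for p in c])*1000
    r=cv2.minAreaRect(w.astype(np.float32)); print(m['p'],r, cv2.boxPoints(r).round())
for m in masks_of("top","ring"):
    c=max(cv2.findContours(m['pixels'].astype(np.uint8),0,2)[0],key=cv2.contourArea)
    w=np.array([world("top",p[0].astype(float),.02)[:2] for p in c])*1000
    print(m['p'],m['position'],cv2.minEnclosingCircle(w.astype(np.float32)))
# tray corners picked by eye: outer top corners
pts=[(148,230),(289,247),(281,319),(135,298)]
W=np.array([world("top",p,.024) for p in pts]);print(W.round(3),W.mean(0))
s=telemetry.state();R=s['orientation'];d=np.array([.458,-.113,.2])-s['eef_pos'];print(np.array(R).T@d*1000)
E
```

```text
0.69 ((449.36053466796875, 185.68455505371094), (312.8969421386719, 144.80538940429688), 83.68822479248047) [[360.  38.]
 [504.  22.]
 [539. 333.]
 [395. 349.]]
0.82 [399.4, 243.4] ((527.4920043945312, -201.04478454589844), 31.716630935668945)
0.55 [353.1, 270.9] ((458.2197570800781, -108.35974884033203), 31.274293899536133)
[[0.533 0.316 0.024]
 [0.504 0.032 0.024]
 [0.363 0.044 0.024]
 [0.396 0.333 0.024]] [0.44906939 0.18143512 0.024     ]
[ 396.20609812 -393.91238986   31.33540362]
```

Call:
drive_tool --steps '[[85,[33,-33,2],0],[85,[33,-33,2],0],[85,[33,-33,2],0],[85,[33,-33,2],0],[85,[33,-33,2],0],[85,[33,-33,2],0],[85,[33,-33,2],0],[85,[33,-33,2],0],[85,[33,-33,2],0],[85,[33,-33,2],0],[85,[33,-33,2],0],[85,[33,-31,2],0],[85,[0,0,0],-10.5],[85,[0,0,0],-10.5],[85,[0,0,0],-10.5],[85,[0,0,0],-10.5],[85,[0,0,0],-10.5],[85,[0,0,0],-10.5],[85,[0,0,0],-2],[85,[0,0,0],0]]'

```text
t: 3.15
eef_pos: [0.4578, -0.1131, 0.2074]
orientation: [[0.107, 0.994, 0.0], [0.994, -0.107, 0.0], [0.0, 0.0, -1.0]]
force: [0.6, 0.4, -0.5]
opening: 0.997
```

```bash
python3 - <<'E'
from h import *
s=telemetry.state();R=np.array(s['orientation']);P=camera_params("wrist");f=grab_frame("wrist");cv2.imwrite("pics/w1.png",f[:,:,::-1])
print(s['t'],s['eef_pos'],R.round(3),s['joint_positions'],s['force'])
for m in masks_of("wrist","ring"):
    c=max(cv2.findContours(m['pixels'].astype(np.uint8),0,2)[0],key=cv2.contourArea)
    w=np.array([world("wrist",p[0].astype(float),.02,P)[:2] for p in c])*1000
    cc=cv2.minEnclosingCircle(w.astype(np.float32));print(m['p'],m['position'],cc, R.T@(np.array([*cc[0],0])-s['eef_pos']*1000))
E
```

```text
3.15 [ 0.4578278  -0.11313327  0.20743206] [[ 0.107  0.994  0.   ]
 [ 0.994 -0.107  0.   ]
 [ 0.     0.    -1.   ]] [ 27.941293    22.68070495 -23.03778299 111.4409117   11.6910821
  48.10529701  -7.47295837] [ 0.59193737  0.4245051  -0.45685084]
0.86 [404.8, 302.2] ((527.1427612304688, -200.73382568359375), 36.58434295654297) [-79.71612505  78.21161301 207.44821837]
0.61 [322.9, 216.4] ((458.84942626953125, -107.46155548095703), 31.31855010986328) [  5.73569529   0.35480763 207.4325144 ]
```

View pics/w1.png

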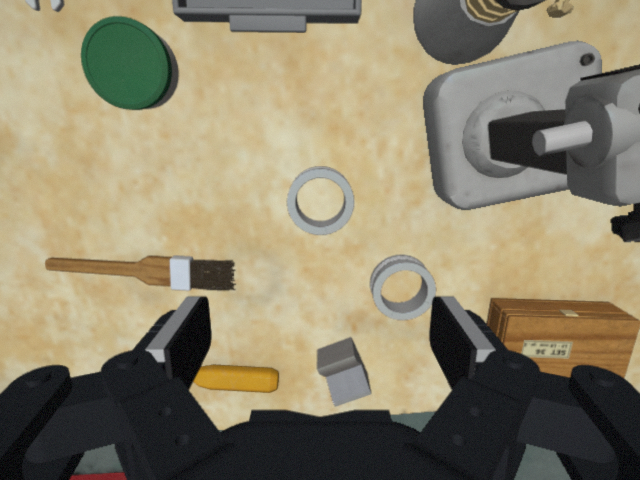

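```bash
python3 - <<'E'
from h import *
for p in [(320.5,201),(287,201),(354,201),(320.5,166),(320.5,236)]: print(world("wrist",p,.02).round(4))
g=cv2.cvtColor(cv2.imread("pics/w1.png"),6)
print(cv2.HoughCircles(cv2.GaussianBlur(g[140:260,260:380],(3,3),0),3,1.2,20,param1=120,param2=25,minRadius=20,maxRadius=40))
E
```

```text
[ 0.4597 -0.1076  0.02  ]
[ 0.4298 -0.1044  0.02  ]
[ 0.4896 -0.1108  0.02  ]
[ 0.4629 -0.0767  0.02  ]
[ 0.4562 -0.1402  0.02  ]
[[[59.4      60.600002 34.04    ]]]
```

Call:
drive_tool --steps '[[85,[6,1,30],0],[85,[0,0,40],0],[85,[0,0,40],0],[85,[0,0,40],0],[85,[0,0,30],0],[85,[0,0,15],0],[85,[0,0,11],0],[85,[0,0,0],0],[62,[0,0,0],0],[62,[0,0,0],0]]'

```text
t: 4.5
eef_pos: [0.4599, -0.1073, 0.002]
orientation: [[0.105, 0.995, 0.001], [0.995, -0.105, -0.0], [-0.0, 0.002, -1.0]]
force: [0.1, 0.3, 0.3]
opening: 0.729
```

```bash
python3 - <<'E'
from h import *
f=grab_frame("wrist");cv2.imwrite("pics/w2.png",f[:,:,::-1]);s=telemetry.state();print(s['eef_pos'],s['force'],s['opening'])
E
```

```text
[ 0.45982657 -0.1072944   0.00194744] [-0.54096296  0.11773903  0.0196154 ] 0.7260546795205026
```

View pics/w2.png

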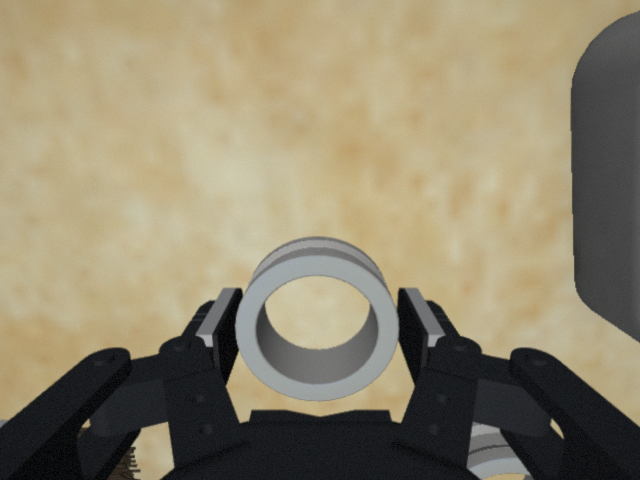

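Call:
drive_tool --steps '[[62,[0,0,2],0],[62,[0,0,2],0],[50,[0,0,0],0],[50,[0,0,0],0],[50,[0,0,0],0],[50,[0,0,0],0],[50,[0,0,0],0]]'

```text
t: 5.42
eef_pos: [0.4591, -0.1072, -0.0023]
orientation: [[0.104, 0.995, -0.001], [0.995, -0.104, -0.0], [-0.0, -0.0, -1.0]]
force: [-0.8, -0.9, 5.3]
opening: 0.669
```

Call:
drive_tool --steps '[[50,[0,0,-5],0],[50,[0,0,-15],0],[50,[0,0,-30],0],[50,[0,0,-30],0],[50,[0,0,-30],0],[50,[0,0,-30],0],[50,[0,0,0],0]]'

```text
t: 6.3
eef_pos: [0.4606, -0.1074, 0.139]
orientation: [[0.105, 0.994, 0.004], [0.995, -0.105, -0.001], [-0.0, 0.005, -1.0]]
force: [-0.2, -0.0, -1.2]
opening: 0.666
```

```bash
python3 - <<'E'
from h import *
s=telemetry.state();f=grab_frame("wrist");cv2.imwrite("pics/w3.png",f[:,:,::-1]);R=np.array(s['orientation']);p=np.array(s['eef_pos']);print(p,s['force'],s['opening'],s['joint_positions'])
for w in ([.37,-.03,.15],[.37,.05,.15],[.46,.279,.15]):
    w=np.array(w);print((R.T@(w-p)*1000).round(1));p=w
E
```

```text
[ 0.46055676 -0.10739527  0.13897562] [-0.18206845 -0.03547587 -1.15446485] 0.6662316381198701 [ 25.45343386  28.48445835 -21.37909134 116.17503743  16.47069502
  37.91444692 -12.62744006]
[ 67.5 -98.1 -11.5]
[79.6 -8.4 -0.1]
[2.372e+02 6.550e+01 2.000e-01]
```

View pics/w3.png

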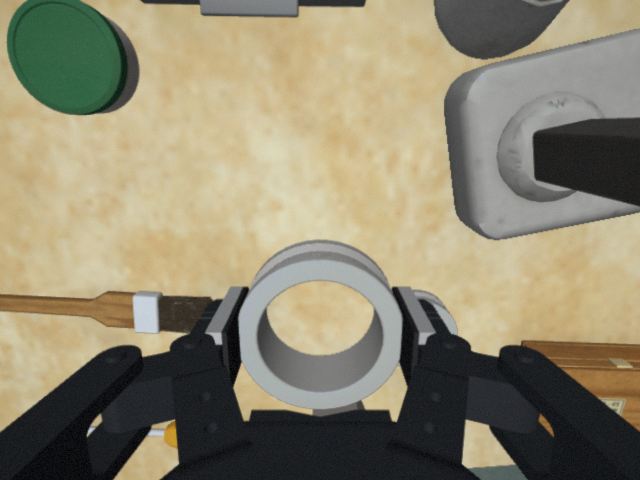

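Call:
drive_tool --steps '[[50,[12,-9,-7],0],[50,[25,-19,-7],0],[50,[26,-19,-7],0],[50,[25,-3,0],0],[50,[25,-3,0],0],[50,[25,-2,0],0],[50,[25,-2,0],0],[50,[0,0,0],0]]'

```text
t: 7.35
eef_pos: [0.4183, 0.0636, 0.1578]
orientation: [[0.099, 0.995, -0.002], [0.995, -0.099, 0.001], [0.001, -0.002, -1.0]]
force: [0.1, -0.0, -1.9]
opening: 0.666
```

Call:
drive_tool --steps '[[50,[20,2,0],0],[50,[33,3,0],0],[50,[33,3,0],0],[50,[33,3,0],0],[50,[33,3,0],0],[50,[33,3,0],0],[50,[23,2,0],0],[50,[10,1,0],0],[50,[0,0,0],0]]'

```text
t: 8.48
eef_pos: [0.4619, 0.275, 0.1577]
orientation: [[0.104, 0.995, -0.001], [0.995, -0.104, -0.001], [-0.001, -0.001, -1.0]]
force: [0.4, 0.3, -2.7]
opening: 0.664
```

```bash
python3 - <<'E'
from h import *
s=telemetry.state();P=camera_params("wrist");f=grab_frame("wrist");cv2.imwrite("pics/w4.png",f[:,:,::-1]);R=np.array(s['orientation']);p=np.array(s['eef_pos']);print(p,R.round(3),s['force'],s['opening'])
# predicted inner corners of compartment drawn
K=np.array(P["intrinsics"]);D=np.array(P["D"]);T=np.linalg.inv(P["extrinsics"]);a=-.111
g=f[:,:,::-1].copy()
for z,c in((.024,(0,0,255)),(.004,(0,255,0))):
  q=np.array([[.4495-.995*0+x*np.cos(a)-y*np.sin(a),.184+x*np.sin(a)+y*np.cos(a),z] for x,y in((-.0675,.05),(-.0675,.14),(.0675,.14),(.0675,.05))])
  u=cv2.projectPoints(q,cv2.Rodrigues(T[:3,:3])[0],T[:3,3],K,D)[0]
  print(u.reshape(-1,2).round()); cv2.polylines(g,[u.astype(np.int32)],True,c,1)
cv2.imwrite("pics/w4.png",g)
E
```

```text
[0.4618652  0.27496715 0.15774184] [[ 0.104  0.995 -0.001]
 [ 0.995 -0.104 -0.001]
 [-0.001 -0.001 -1.   ]] [ 0.42937048  0.28664954 -2.73190365] 0.6635116104293294
[[231. 272.]
 [224. 157.]
 [410. 158.]
 [401. 273.]]
[[237. 263.]
 [230. 155.]
 [404. 156.]
 [396. 264.]]
```

View pics/w4.png

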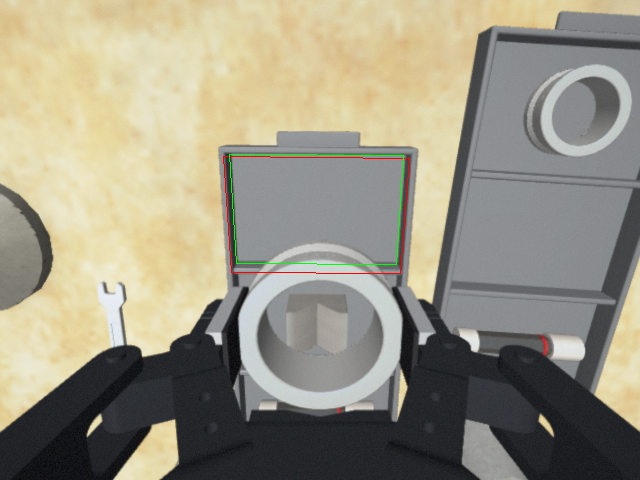

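Call:
drive_tool --steps '[[50,[8,-2,15],0],[50,[0,0,30],0],[50,[0,0,35],0],[50,[0,0,35],0],[50,[0,0,20],0],[50,[0,0,10],0],[50,[0,0,4],0],[50,[0,0,0],0],[50,[0,0,0],0]]'

```text
t: 9.65
eef_pos: [0.4617, 0.2842, 0.0101]
orientation: [[0.104, 0.995, 0.001], [0.995, -0.104, 0.001], [0.001, 0.001, -1.0]]
force: [-0.3, -0.3, -1.8]
opening: 0.669
```

Call:
drive_tool --steps '[[50,[0,0,3],0],[50,[0,0,2],0],[50,[0,0,1],0],[50,[0,0,1],0],[50,[0,0,0],0]]'

```text
t: 10.28
eef_pos: [0.4611, 0.2838, 0.0023]
orientation: [[0.104, 0.995, -0.0], [0.995, -0.104, -0.0], [-0.0, -0.0, -1.0]]
force: [-0.0, 0.2, -2.1]
opening: 0.67
```

```bash
python3 - <<'E'
from h import *
f=grab_frame("wrist");cv2.imwrite("pics/w5.png",f[:,:,::-1]);s=telemetry.state();print(s['eef_pos'],s['force'])
E
```

```text
[0.46117696 0.28379779 0.00231612] [ 0.06432245  0.54736817 -1.62945495]
```

View pics/w5.png

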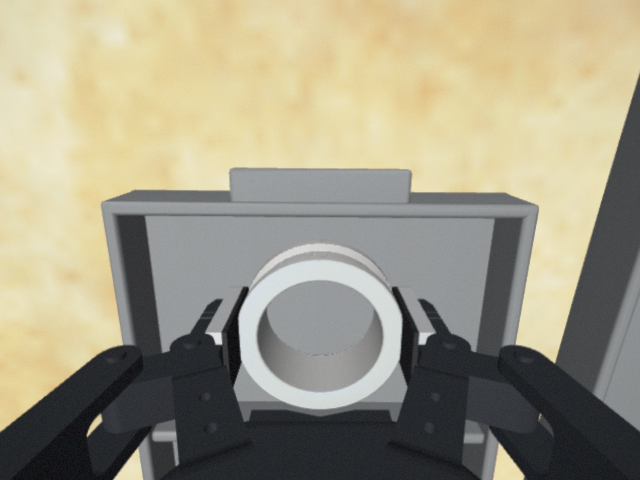

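The ring sits in the middle of its compartment (ring about 320,330), and the force reading shows no floor contact yet.

Call:
drive_tool --steps '[[50,[0,0,0.5],0],[50,[0,0,0.5],0],[50,[0,0,0],0]]'

```text
t: 10.7
eef_pos: [0.4613, 0.2838, 0.0018]
orientation: [[0.104, 0.995, 0.0], [0.995, -0.104, 0.0], [0.0, 0.0, -1.0]]
force: [-0.6, -0.4, 3.7]
opening: 0.665
```

Contact. Opening a little, then wider, then raising.

Call:
drive_tool --steps '[[60,[0,0,0],0],[64,[0,0,0],0],[68,[0,0,0],0],[74,[0,0,0],0],[74,[0,0,0],0],[74,[0,0,-8],0],[74,[0,0,-15],0],[74,[0,0,-30],0],[74,[0,0,-40],0],[74,[0,0,-40],0],[74,[-20,0,-20],0],[74,[-20,0,0],0],[74,[0,0,0],0]]'

```text
t: 12.32
eef_pos: [0.4567, 0.2412, 0.1539]
orientation: [[0.108, 0.994, -0.001], [0.994, -0.108, -0.002], [-0.003, -0.001, -1.0]]
force: [-0.5, 0.8, 0.2]
opening: 0.867
```

```bash
python3 - <<'E'
from h import *
s=telemetry.state();f=grab_frame("wrist");cv2.imwrite("pics/w6.png",f[:,:,::-1]);print(s['t'],s['eef_pos'],s['force'],s['opening'])
for p,z in(((0,0),0),): pass
for m in mark_of("wrist","ring"): print(m['p'],m['position'],world("wrist",m['position'],.004))
E
```

```text
12.325 [0.45666046 0.24115171 0.15386407] [-0.54251299  0.75635036  0.19436676] 0.8667246666123667
```

View pics/w6.png

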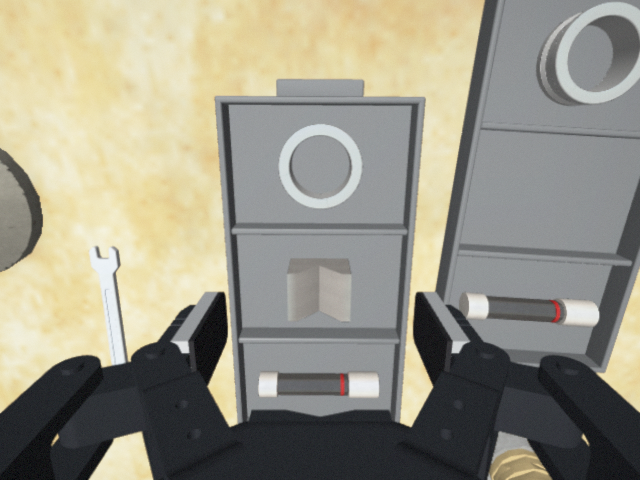

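The ring lies flat and centred in its compartment (about 320,166), with the V-block at (319,290) and the plug gauge at (318,384). The gripper is clear of everything, so I'm handing the job in.

```bash
python3 -c "
from h import *
print(order.close_job())"
```

```text
the job is handed in; nothing more can be done
None
```

The ring is in its empty compartment, and the job was handed in at about 12.4 s. The nearer tray was tray_b, with its V-block and plug gauge already in place, so the ring was the missing part. I gripped the loose ring farthest to the robot's left, carried it between the posts and lowered it until it touched the compartment floor. The contact reading was about 4 N. I then released it; the duplicate V-block and the other loose ring were not touched.

- **Placement:** The last wrist picture shows the ring flat and centred, with the gripper clear above it and the force reading near zero.
- **Failed check:** In that last view the network that locates the ring's origin returned nothing, so the final position rests on the picture alone.
- **Disagreement:** Early on, the network's mask position for the ring was about 15 pixels from the circle I saw. I went by the circle, and the grasp confirmed it.

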